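Set out the tins and pinch bowl on the hob-side shelf

ROBOT

A 7-joint arm with a two-finger parallel gripper is mounted at the origin on the work surface. World frame = base frame: x ahead of the robot, y to its left, z up, the work surface at z = 0. Lengths are in m, angles in rad, forces in N, time in s.
With the tool pointing down it reaches from about 0.4 to 0.875 m from the base axis. Payload 19.3 kg.
Tool frame: the origin (TCP) lies midway between the tips of the shut fingers; the grasp point (between the pads) lies 19 mm behind it; x points along the fingers, y is the direction in which the jaws open and shut, and the axes are right-handed (so a half turn about x gives the same grasp; the last joint's range is limited). The gripper opens to 85 mm and grips with 20 to 120 N. Pads are 22 mm wide; open, the fingers measure 114 mm over their backs; the gripper's body (76 mm by 85 mm) begins 54 mm behind the grasp point. The pads swing forward as they close: fully open they stand 13 mm farther back than shut.
Start: joints at [1.183, 0.521, -0.036, 1.599, 0.021, 1.021, -0.113], TCP at [0.195, -0.594, 0.231] pointing down, gripper open.
Joint ranges: [-2.91, 2.91], [-0.3, 2.13], [-1.5, 1.42], [0.17, 2.43], [-1.26, 4.41], [0.16, 1.93], [-2.52, 2.52]. Speed limits (rad/s): [1.89, 1.89, 2.39, 2.39, 3.01, 3.01, 3.01].

INTERFACE

Orientations are given as [roll, pitch, yaw] about the fixed x, y, z axes, in that order (R = Rz(yaw) Ry(pitch) Rx(roll)).
In Python, from workcell import telemetry, vision, workorder gives the robot as it stands. The module is installed in compiled form; this text tells all that it offers.
- The arm moves only by the tool play_rows, never from a script. Its argument "deltas" is a list of rows, each a list of 7 numbers: the shift along the world's x, y, z in mm, then the turn, a rotation vector about the world's x, y, z in degrees, then the finger opening in mm, from 0 to 85.4. In form: [[x, y, z, wx, wy, wz, jaw], ...]. A call has 1 to 8 rows; each row shifts and turns the commanded pose from where the row before left it; what a row does not reach is not made up. A row lasts 1/8 s, in which the tool goes at most 62.5 mm and 10.7 degrees, less where a joint would pass 70% of its speed; a pose out of reach is approached as far as the arm can. A call with a gripper value outside its range is refused whole. The fingers move at their own pace and stop on an object; "grip_force" is the grip in N (left out, the last holds). Time passes only in rows, so rows that do not move let the fingers close. It gives the time, the measured TCP pose, the force and the opening at its end, in the units of the state.
- telemetry.observe(): the state, without advancing time (a new reading comes with each control period).
- vision.grab_frame(name): name is "side" or "top" or "wrist"; returns the picture (400x640x3 uint8, red, green, blue); there is no depth.
- vision.camera_info(name): a dict with "mtx" (3x3 intrinsics, pixels), "rvec" (rotation vector, rad) and "tvec" (3), from world to camera coordinates, as OpenCV has them. Camera axes: x right, y down, z forward; pixel columns grow to the right and rows downward; lengths in m; the calibration is good to about 2 mm. A picture is of the moment at which its call begins: read the wrist's pose just before it. camera_info takes no time and is no camera call; for the wrist camera it gives the pose at the moment of the call.
- workorder.job_done(): hands the job in, once; it reports no verdict.
The state is a dict: "clock": time; "qpos": joint angles; "qd": joint speeds; "joint_efforts": joint torques, N m; "position": TCP position; "tool_rot": TCP orientation; "force": force on the tool from outside, world axes, zero at the start; "moment": the same for the moment, N m; "grip_width": finger opening in m.
Only numpy, scipy, OpenCV 4.12 (cv2) and the standard library are available. Lean on these libraries where they do the work, as an engineer would, in place of code of your own. Each camera call takes 0.05 s, during which the arm holds its last target. There are 200 camera calls.

TASK

Set the white shelf up for cooking, with "in front" meaning square out towards the shelf's long edge on the robot's side: lift the small tin up out of the top of the middle tin and stand it centred in front of the timer, stand the large tin midway between the garlic keeper and the timer and in line with them, seat the middle tin on top of the large tin, down inside its rim, and stand the pinch bowl centred in front of the garlic keeper. The small tin and the bowl each go on the shelf with a gap of about 3 cm to the thing behind. Keep the tins and bowl upright throughout, do not shift the keeper, timer, oil bottle or pepper mill, and leave everything released and at rest.

Things in the scene. Friction and masses are not known exactly. Their poses are not given: they have to be found in the camera images.
- large_tin_mid (a point): round steel tin, 66 mm diameter, 55 mm tall, about 160 g, its lid sunk 8 mm below a 3 mm thick rim (recess 60 mm across); lowest 4 mm of the side chamfered in by 3 mm. The widest tin; stands alone on the worktop. Point: its centre, half-way up; z is its axis.
- middle_tin_mid (a point): round steel tin, 56 mm diameter, 50 mm tall, about 130 g, its lid sunk 8 mm below a 3 mm thick rim (recess 50 mm across); lowest 4 mm of the side chamfered in by 3 mm. On the worktop, the small tin standing in its recess; fits the large tin's recess with 2 mm play all round, its foot then 47 mm above the large tin's foot. Point: its centre, half-way up; z is its axis.
- small_tin_mid (a point): round steel tin, 46 mm diameter, 45 mm tall, about 90 g, its lid sunk 8 mm below a 3 mm thick rim (recess 40 mm across); lowest 4 mm of the side chamfered in by 3 mm. Starts standing in the middle tin's recess (2 mm play all round), foot 42 mm above the worktop, lowest 8 mm inside that tin's rim. Point: its centre, half-way up; z is its axis.
- pinch_bowl_mid (a point): orange silicone pinch bowl, open at the top, rim 64 mm outer diameter, 36 mm tall, wall 4 mm, side nearly upright above 12 mm (62 mm across there), foot 48 mm across. Starts on the worktop. Point: on its axis, half-way up; z is its axis. About 60 g, stiff enough to grip across the outside.
- garlic_keeper: white ceramic garlic keeper, a round pot 84 mm in diameter with a domed lid and knob, 96 mm tall in all, vent holes round its side. Stands on the shelf's back row, 125 mm left or right of its middle. Origin: centre of its underside; -x points to the shelf's front (robot-side) long edge, y along the shelf. Not to be moved.
- timer: yellow plastic kitchen timer, a box 40 mm deep (x), 66 mm wide (y), 56 mm tall, with a white button 6 mm proud on top and a dark display facing the shelf's front. On the shelf's back row, centre 250 mm from the garlic keeper's. Origin: centre of its underside; -x points to the shelf's front long edge, y along the shelf. Not to be moved.
- shelf: white melamine shelf, fixed on the worktop, 220 mm deep (x) by 400 mm long (y), its top 30 mm above the worktop. Origin: centre of its underside at worktop height; x points away from the robot, y along its length. The garlic keeper and timer stand 50 mm behind (+x of) its long centre line.
- oil_bottle: green glass oil bottle with a dark cap, 60 mm diameter, 170 mm tall, beside the shelf on the worktop. Origin: centre of its underside. Not to be moved.
- pepper_mill: dark wooden turned pepper mill, 54 mm diameter at the foot, 145 mm tall, beside the shelf on the worktop. Origin: centre of its underside. Not to be moved.

How it is judged:
At the end, for the whole second after the job is handed in: On the shelf, upright, at rest: small tin before timer and bowl before keeper, each within 15 mm of square, gap 10 to 50 mm; large tin between keeper and timer, within 12 mm of midway, 15 mm of their line; middle tin seated in the large one's rim, centres within 6 mm, height within 3 mm (x of small_tin_mid in the frame of timer between -0.093 and -0.053 m and y of small_tin_mid in the frame of timer between -0.015 and 0.015 m and height (world z) of small_tin_mid between 0.0485 and 0.0565 m and x of pinch_bowl_mid in the frame of garlic_keeper between -0.125 and -0.085 m and y of pinch_bowl_mid in the frame of garlic_keeper between -0.015 and 0.015 m and height (world z) of pinch_bowl_mid between 0.044 and 0.052 m and x of large_tin_mid in the frame of garlic_keeper between -0.015 and 0.015 m and x of large_tin_mid in the frame of timer between -0.015 and 0.015 m and horizontal distance between large_tin_mid and garlic_keeper below 0.137 m and horizontal distance between large_tin_mid and timer below 0.137 m and height (world z) of large_tin_mid between 0.0535 and 0.0615 m and horizontal distance between middle_tin_mid and large_tin_mid below 0.006 m and z of middle_tin_mid in the frame of large_tin_mid between 0.0415 and 0.0475 m and angle between each of large_tin_mid, middle_tin_mid, small_tin_mid, pinch_bowl_mid's own z axis and vertical below 0.1 rad and linear speed of each of large_tin, middle_tin, small_tin, pinch_bowl below 0.02 m/s and angular speed of each of large_tin, middle_tin, small_tin, pinch_bowl below 0.2 rad/s); the robot touches nothing.
It fails at once if the garlic keeper is shifted more than 12 mm or tipped over (distance of garlic_keeper from where it was at the start of the episode above 0.012 m or angle between garlic_keeper's own z axis and vertical above 0.3 rad).
It fails at once if the timer is shifted more than 12 mm or tipped over (distance of timer from where it was at the start of the episode above 0.012 m or angle between timer's own z axis and vertical above 0.3 rad).
It fails at once if the oil bottle is shifted more than 12 mm or tipped over (distance of oil_bottle from where it was at the start of the episode above 0.012 m or angle between oil_bottle's own z axis and vertical above 0.3 rad).
It fails at once if the pepper mill is shifted more than 12 mm or tipped over (distance of pepper_mill from where it was at the start of the episode above 0.012 m or angle between pepper_mill's own z axis and vertical above 0.3 rad).
It fails at once if a tin or the pinch bowl is tipped more than 35 degrees (angle between any of large_tin_mid, middle_tin_mid, small_tin_mid, pinch_bowl_mid's own z axis and vertical above 0.61 rad).
It also fails if it takes over 128 s, if anything falls off the work surface, if the arm or the gripper's body presses on something with over 40 N, if the wrist force passes 120 N, or if a joint passes its speed limit or range.

## Working session

There is one attempt and no reset: what is moved stays moved. The work goes in short steps, Python scripts to look and compute and a tool call to move; the robot and the scene stay as the last step left them, time stands still between calls to the robot, and variables do not carry over. Pictures are saved under pics/ and viewed, about 12 in all and at most 16, crops included, and the job is handed in when it is done.

Besides the shell and the picture viewer there is one more tool, called as name([rows], argument=value, ...), one row to a line, values as JSON. play_rows: Moves the arm, as the interface text tells. Its arguments: {"type":"object","properties":{"deltas":{"type":"array","items":{"type":"array","items":{"type":"number"}}},"grip_force":{"type":"number"}},"required":["deltas"]}

```bash
mkdir -p pics
cat > h.py <<'E'
import numpy as np, cv2
from workcell import telemetry, vision, workorder
def cam(n):
    c=vision.camera_info(n); K=np.array(c['mtx'],float); R=cv2.Rodrigues(np.array(c['rvec'],float))[0]; t=np.array(c['tvec'],float).ravel()
    return K,R,t
def ray(c,u,v,z):
    K,R,t=c; o=-R.T@t; d=R.T@np.linalg.inv(K)@np.array([u,v,1.]); return o+d*(z-o[2])/d[2]
def proj(c,p):
    K,R,t=c; q=K@(R@np.array(p,float)+t); return q[:2]/q[2]
def snap(n,f):
    c=cam(n); im=vision.grab_frame(n); cv2.imwrite('pics/'+f+'.png',im[:,:,::-1]); return c,im
E
python3 - <<'E'
from h import *
import numpy as np
for n in('top','side'):
    c,im=snap(n,n+'0'); K,R,t=c; print(n,K.round(1).tolist(),(-R.T@t).round(3),R.round(2).tolist())
a=cv2.imread('pics/top0.png');b=cv2.imread('pics/side0.png')
s=telemetry.observe();print({k:np.round(v,3).tolist() for k,v in s.items()})
E
```

```text
top [[497.2, 0.0, 334.3], [0.0, 497.2, 203.1], [0.0, 0.0, 1.0]] [0.379 0.008 1.627] [[0.03, -1.0, 0.01], [-0.99, -0.03, -0.11], [0.11, -0.0, -0.99]]
side [[445.4, 0.0, 326.9], [0.0, 445.4, 203.8], [0.0, 0.0, 1.0]] [0.158 0.558 0.93 ] [[-0.82, -0.57, -0.01], [-0.44, 0.64, -0.62], [0.36, -0.5, -0.78]]
{'clock': 0.1, 'qpos': [1.183, 0.522, -0.036, 1.6, 0.021, 1.021, -0.113], 'qd': [0.001, -0.003, -0.0, -0.002, 0.001, -0.001, 0.001], 'joint_efforts': [0.002, -92.85, 1.983, -37.054, 0.018, 0.005, -0.0], 'position': [0.195, -0.593, 0.231], 'tool_rot': [-1.481, 1.57, 1.978], 'force': [-0.371, -0.139, -0.254], 'moment': [0.047, -0.057, 0.004], 'grip_width': 0.085}
```

View pics/top0.png

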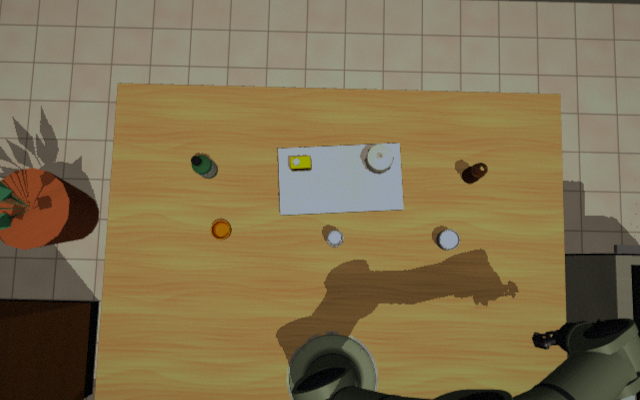

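View pics/side0.png

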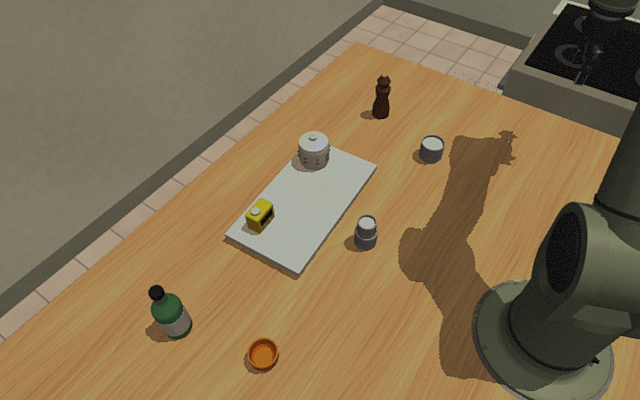

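The top view shows the shelf at columns 278–403 and rows 145–215, with the timer at (300,163) and the keeper at (380,157). The tin stack is at (335,238), the large tin at (448,239), the bowl at (221,229), the bottle at (204,166) and the mill at (475,173). The side view agrees. Next I'll measure these.

Run:
```python
from h import *
c=cam('top'); im=cv2.imread('pics/top0.png'); hsv=cv2.cvtColor(im,cv2.COLOR_BGR2HSV)
def big(m,box):
    z=np.zeros_like(m); u0,v0,u1,v1=box; z[v0:v1,u0:u1]=m[v0:v1,u0:u1]
    cs=cv2.findContours(z,cv2.RETR_EXTERNAL,cv2.CHAIN_APPROX_NONE)[0]; return max(cs,key=cv2.contourArea)
white=cv2.inRange(hsv,(0,0,110),(180,60,255))
s=cv2.convexHull(big(white,(265,135,415,225)))
r=np.array([ray(c,*p[0],0.03)[:2] for p in s]); rr=cv2.minAreaRect((r*1000).astype(np.float32)); print('shelf',rr)
print(cv2.boxPoints(rr).round(0).tolist())
def cen(name,lo,hi,box,z):
    k=big(cv2.inRange(hsv,lo,hi),box); (u,v),rad=cv2.minEnclosingCircle(k)
    print(name,(round(u,1),round(v,1)),round(rad,1),ray(c,u,v,z).round(4))
cen('timer',(20,120,90),(35,255,255),(280,145,320,180),.086)
cen('bowl',(3,150,90),(18,255,255),(200,210,240,250),.036)
for n,b,z in(('stack',(315,220,355,258),.085),('large',(430,222,470,260),.053)):
    cen(n,(0,0,100),(180,70,255),b,z)
# side
c2=cam('side'); im2=cv2.imread('pics/side0.png'); hsv=cv2.cvtColor(im2,cv2.COLOR_BGR2HSV); c=c2
cen('S bowl',(3,150,90),(18,255,255),(240,330,290,375),.03)
for n,b,z in(('S stack lid',(350,205,385,238),.08),('S large lid',(415,130,450,165),.05)):
    cen(n,(0,0,140),(180,70,255),b,z)
a=cv2.imread('pics/top0.png')
t=[cv2.resize(a[y:y+70,x:x+70],(390,390),interpolation=cv2.INTER_CUBIC) for x,y in((300,205),(412,205))]
b=[cv2.resize(im2[y:y+70,x:x+70],(390,390)[:2]) for x,y in((332,195),(397,115))]
cv2.imwrite('pics/z1.png',cv2.resize(np.vstack([np.hstack(t),np.hstack(b)]),(600,600)))
```

```text
shelf ((632.59326171875, -12.026290893554688), (220.78118896484375, 400.6335754394531), 4.146223068237305)
[[508.0, 180.0], [537.0, -220.0], [757.0, -204.0], [728.0, 196.0]]
timer (300.0, 162.0) 11.2 [0.6722 0.1149 0.086 ]
bowl (221.3, 229.7) 11.6 [0.4556 0.3627 0.036 ]
stack (334.7, 237.9) 8.8 [ 4.369e-01 -2.000e-04  8.500e-02]
large (449.4, 239.2) 10.5 [ 0.4433 -0.3633  0.053 ]
S bowl (262.5, 353.0) 16.7 [0.4619 0.3715 0.03  ]
S stack lid (367.0, 222.5) 8.1 [0.4439 0.0029 0.08  ]
S large lid (432.1, 144.7) 10.2 [ 0.4466 -0.3507  0.05  ]
```

View pics/z1.png

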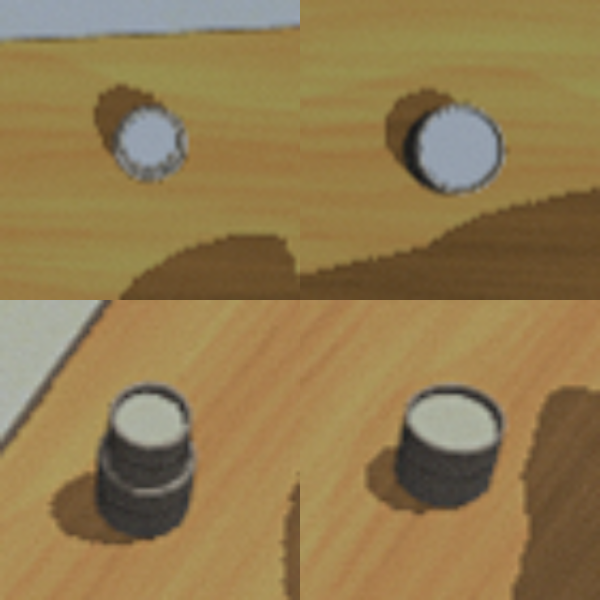

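The crops show clean rims, and the small tin is seated in the middle tin. The timer from the yellow mask (672,115) matches the shelf-derived position (673,116). Moving above the large tin for a wrist look.

play_rows([
  [31,29,3,0,0,-1.75,85],
  [31,29,3,0,0,-1.75,85],
  [31,29,3,0,0,-1.75,85],
  [31,29,3,0,0,-1.75,85],
  [31,29,3,0,0,-1.75,85],
  [31,29,3,0,0,-1.75,85],
  [31,29,3,0,0,-1.75,85],
  [31,29,3,0,0,-1.75,85],
])

```text
clock: 1.1
position: [0.4441, -0.3606, 0.2552]
tool_rot: [-0.638, 1.57, 2.576]
force: [-0.9, -0.1, -0.0]
grip_width: 0.085
```

play_rows([
  [0,0,0,0,0,0,85],
  [0,0,0,0,0,0,85],
])

```text
clock: 1.35
position: [0.4427, -0.3621, 0.255]
tool_rot: [-0.065, 1.57, -3.133]
force: [-0.4, 0.9, -0.0]
grip_width: 0.085
```

```bash
cat >> h.py <<'E'
from scipy.spatial.transform import Rotation as Ro
def st():
    s=telemetry.observe(); R=Ro.from_euler('xyz',s['tool_rot']).as_matrix(); y=R[:,1]
    print('t',round(s['clock'],2),'tcp',np.round(np.array(s['position'])*1000,1),'jaw yaw-90 deg',round((np.degrees(np.arctan2(y[1],y[0]))-90+90)%180-90,2),'x',R[:,0].round(3),'w',round(s['grip_width']*1000,1),'F',np.round(s['force'],1)); return s
E
python3 - <<'E'
from h import *
st(); c,im=snap('wrist','w1'); K,R,t=c; print(K[0,0],(-R.T@t).round(3),R.round(2).tolist()); print(proj(c,(.443,-.36,.055)),proj(c,telemetry.observe()['position']))
E
```

```text
t 1.35 tcp [ 442.7 -362.1  255. ] jaw yaw-90 deg 4.21 x [-0.001 -0.    -1.   ] w 85.0 F [-0.4  0.9 -0. ]
286.26433547383726 [ 0.526 -0.355  0.398] [[0.07, -1.0, -0.0], [-0.94, -0.07, 0.33], [-0.33, -0.02, -0.95]]
[319.95436463 170.9816292 ] [322.85333206 255.69749112]
```

View pics/w1.png

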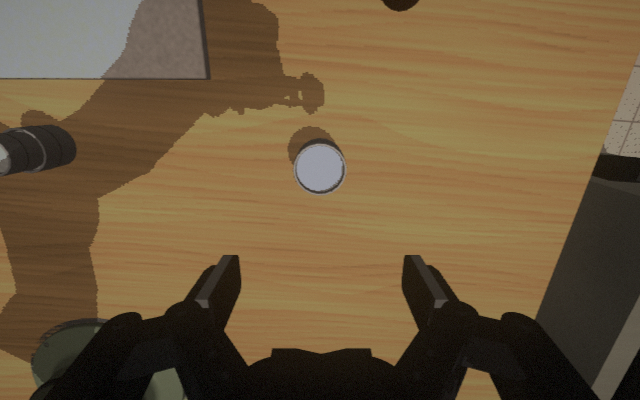

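The wrist view shows the large tin's rim centred near (320,168) between the open fingers. Fitting the rim next.

```bash
cat >> h.py <<'E'
def rim(c,im,guess,z,r,lo=(0,0,95),hi=(180,75,255),f=None):
    """rim centre: hull of bright grey blob near the projected guess, ellipse fit, cast to z"""
    g=proj(c,(*guess,z)); K,R,t=c; px=K[0,0]*r/(R@np.array([*guess,z])+t)[2]
    h=cv2.cvtColor(np.ascontiguousarray(im[:,:,::-1]),cv2.COLOR_BGR2HSV); m=cv2.inRange(h,lo,hi)
    k=np.zeros_like(m); cv2.circle(k,tuple(int(x) for x in g),int(px*1.6),255,-1); m&=k
    cs=cv2.findContours(m,cv2.RETR_EXTERNAL,cv2.CHAIN_APPROX_NONE)[0]; q=cv2.convexHull(np.vstack([x for x in cs if len(x)>6]))
    P=np.array([ray(c,*p[0],z)[:2]*1000 for p in q],np.float32); e=cv2.minEnclosingCircle(P); el=cv2.fitEllipse(P)
    print('circle',np.round(e[0],1),round(e[1],1),'ell',np.round(el[0],1),np.round(el[1],1),'want r',r*1000)
    if f:
        v=np.ascontiguousarray(im[:,:,::-1]); cv2.drawContours(v,[q],-1,(0,0,255),1); x,y=g.astype(int); w=int(px*2.2)
        cv2.imwrite('pics/'+f+'.png',cv2.resize(v[max(0,y-w):y+w,max(0,x-w):x+w],(400,400)))
    return np.array(el[0])
E
python3 - <<'E'
from h import *
c=cam('wrist'); im=cv2.imread('pics/w1.png')[:,:,::-1]
rim(c,im,(.443,-.362),.055,.033,f='z2')
ct=cam('top'); it=cv2.imread('pics/top0.png')[:,:,::-1]; cs_=cam('side'); is_=cv2.imread('pics/side0.png')[:,:,::-1]
for g,z,r in(((.443,-.362),.055,.033),((.44,0),.087,.023)):
    rim(ct,it,g,z,r); rim(cs_,is_,g,z,r)
E
```

```text
circle [ 444.  -359.7] 32.8 ell [ 444.  -359.7] [64.8 65.2] want r 33.0
circle [ 443.1 -362.6] 32.9 ell [ 443.1 -362.3] [63.6 66. ] want r 33.0
circle [ 448.6 -355. ] 32.7 ell [ 448.9 -351.6] [53.7 65.7] want r 33.0
circle [ 4.366e+02 -3.000e-01] 27.1 ell [436.3  -1.1] [51.  53.1] want r 23.0
circle [443.5   4.5] 22.9 ell [443.9   4.8] [43.8 45.9] want r 23.0
```

View pics/z2.png

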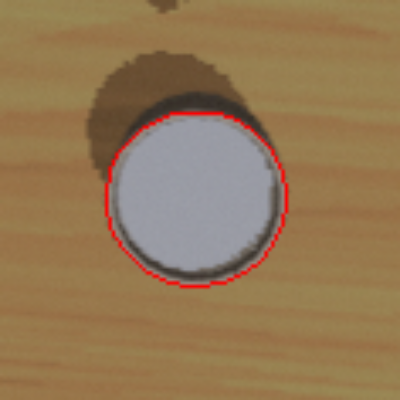

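Good fit: the large tin is at (444,−360). Descend and grip.

play_rows([
  [1,2,-45,0,0,0,85],
  [0,0,-45,0,0,0,85],
  [0,0,-45,0,0,0,85],
  [0,0,-45,0,0,0,85],
  [0,0,-37,0,0,0,85],
  [0,0,-20,0,0,0,85],
  [0,0,0,0,0,0,85],
  [0,0,0,0,0,0,60],
], grip_force=40)

```text
clock: 2.4
position: [0.4447, -0.3604, 0.0195]
tool_rot: [2.401, 1.569, -0.668]
force: [0.3, 1.0, -0.1]
grip_width: 0.0693
```

play_rows([
  [0,0,0,0,0,0,55],
  [0,0,0,0,0,0,55],
  [0,0,0,0,0,0,55],
  [0,0,0,0,0,0,55],
])

```text
clock: 2.9
position: [0.4449, -0.3605, 0.0201]
tool_rot: [2.372, 1.568, -0.697]
force: [-2.4, 1.3, 7.4]
grip_width: 0.0646
```

play_rows([
  [0,0,15,0,0,0,55],
  [0,0,35,0,0,0,55],
  [0,0,45,0,0,0,55],
  [0,0,45,0,0,0,55],
  [0,0,30,0,0,0,55],
  [15,22,0,0,0,0,55],
  [29,44,0,0,0,0,55],
  [29,44,0,0,0,0,55],
])

```text
clock: 3.9
position: [0.518, -0.2487, 0.1902]
tool_rot: [2.68, 1.569, -0.389]
force: [0.7, -0.1, -1.5]
grip_width: 0.0644
```

play_rows([
  [29,44,0,0,0,0,55],
  [29,44,0,0,0,0,55],
  [29,44,0,0,0,0,55],
  [29,44,0,0,0,0,55],
  [29,44,0,0,0,0,55],
  [20,22,0,0,0,0,55],
  [0,0,0,0,0,0,55],
  [0,0,0,0,0,0,55],
])

```text
clock: 4.9
position: [0.682, -0.0084, 0.1894]
tool_rot: [2.392, 1.57, -0.677]
force: [0.0, -0.7, -1.5]
grip_width: 0.0641
```

Run:
```python
from h import *
st(); c,im=snap('wrist','w2')
for p in((.6734,.1163,.086),(.6915,-.1331,.126),(.757,-.204,.03),(.728,.196,.03)): print(proj(c,p).round(0))
```

```text
t 4.9 tcp [682.   -8.4 189.4] jaw yaw-90 deg 4.18 x [ 0.001 -0.    -1.   ] w 64.1 F [ 0.  -0.7 -1.5]
[184. 196.]
[483. 213.]
[517. 123.]
[126. 123.]
```

View pics/w2.png

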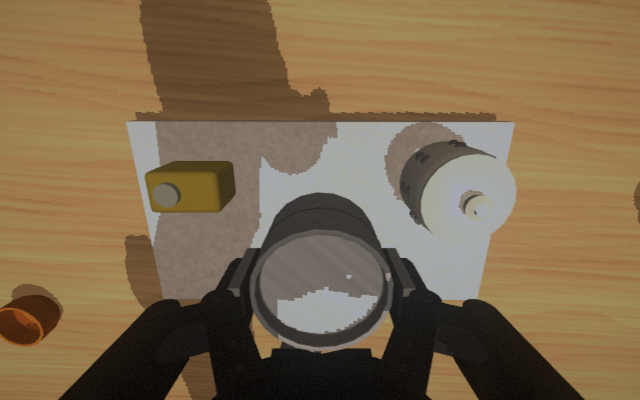

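The shelf corners predicted at (517,123) and (126,123) match the seen (514,122) and (128,122). The timer and keeper agree to within about 5 mm, and the tin is held level. Lower it onto the shelf.

play_rows([
  [0,0,-35,0,0,0,55],
  [0,0,-40,0,0,0,55],
  [0,0,-35,0,0,0,55],
  [0,0,-18,0,0,0,55],
  [0,0,-6,0,0,0,55],
  [0,0,-3,0,0,0,55],
  [0,0,-2,0,0,0,55],
  [0,0,0,0,0,0,55],
])

```text
clock: 5.95
position: [0.6828, -0.0077, 0.0502]
tool_rot: [3.096, 1.569, 0.028]
force: [-0.8, 0.1, 1.7]
grip_width: 0.0643
```

play_rows([
  [0,0,0,0,0,0,85],
  [0,0,0,0,0,0,85],
  [0,0,0,0,0,0,85],
  [0,0,25,0,0,0,85],
  [0,0,40,0,0,0,85],
  [0,0,50,0,0,0,85],
  [0,0,40,0,0,0,85],
  [0,0,45,0,0,0,85],
])

```text
clock: 6.95
position: [0.682, -0.0077, 0.2506]
tool_rot: [-0.115, 1.57, 3.1]
force: [0.3, 0.5, 0.2]
grip_width: 0.0848
```

Run:
```python
from h import *
st(); c,im=snap('wrist','w3'); rim(c,im,(.682,-.008),.085,.033,f='z3');
```

```text
t 6.95 tcp [682.   -7.7 250.6] jaw yaw-90 deg 4.21 x [-0.  0. -1.] w 84.8 F [0.3 0.5 0.2]
circle [679.8  -7.1] 54.2 ell [679.8  -7.1] [104.5 108.1] want r 33.0
```

play_rows([
  [-20,0,5,0,0,0,85],
  [-40,1,5,0,0,0,85],
  [-45,2,5,0,0,0,85],
  [-45,2,5,0,0,0,85],
  [-45,2,0,0,0,0,85],
  [-32,1,0,0,0,0,85],
  [-15,0,0,0,0,0,85],
  [0,0,0,0,0,0,85],
])

```text
clock: 8.0
position: [0.4404, 0.0002, 0.2696]
tool_rot: [3.05, 1.57, -0.018]
force: [0.8, 0.2, 0.1]
grip_width: 0.085
```

Run:
```python
from h import *
st(); c,im=snap('wrist','w4'); rim(c,im,(.440,.002),.087,.023,f='z4')
a=cv2.imread('pics/z3.png');b=cv2.imread('pics/z4.png');cv2.imwrite('pics/z34.png',np.hstack([a,b]))
```

```text
t 8.0 tcp [4.404e+02 2.000e-01 2.696e+02] jaw yaw-90 deg 4.21 x [ 0.001 -0.    -1.   ] w 85.0 F [0.8 0.2 0.1]
circle [445.2   1.6] 27.3 ell [445.5   2.5] [48. 55.] want r 23.0
```

View pics/z34.png

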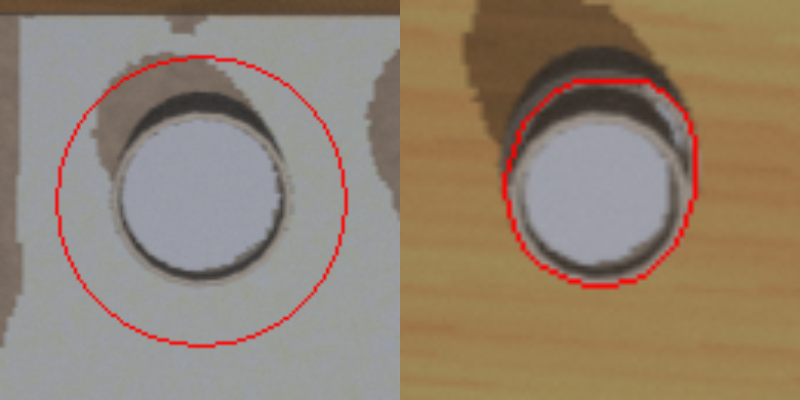

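In the crops the large tin stands where commanded, (682,−8), and the small tin's rim is centred on the guess at (440,2). The automatic hulls caught the background, so I read the rims from the crops. Gripping the small tin.

play_rows([
  [0,2,-35,0,0,0,85],
  [0,0,-45,0,0,0,85],
  [0,0,-45,0,0,0,85],
  [0,0,-45,0,0,0,85],
  [0,0,-30,0,0,0,85],
  [0,0,-12,0,0,0,85],
  [0,0,0,0,0,0,85],
  [0,0,0,0,0,0,45],
])

```text
clock: 9.05
position: [0.4411, 0.0023, 0.0582]
tool_rot: [-3.123, 1.569, 0.092]
force: [-1.1, 0.6, 0.6]
grip_width: 0.0693
```

play_rows([
  [0,0,0,0,0,0,40],
  [0,0,0,0,0,0,35],
  [0,0,0,0,0,0,35],
  [0,0,0,0,0,0,35],
  [0,0,0,0,0,0,35],
])

```text
clock: 9.68
position: [0.441, 0.0022, 0.0583]
tool_rot: [3.082, 1.569, 0.013]
force: [-2.6, 0.0, 16.0]
grip_width: 0.0441
```

play_rows([
  [0,0,4,0,0,0,35],
  [0,0,6,0,0,0,35],
  [0,0,10,0,0,0,35],
  [0,0,20,0,0,0,35],
  [0,0,35,0,0,0,35],
  [0,0,35,0,0,0,35],
  [0,0,10,0,0,0,35],
  [0,0,0,0,0,0,35],
])

```text
clock: 10.68
position: [0.4404, 0.0022, 0.1778]
tool_rot: [3.112, 1.57, 0.043]
force: [0.2, 0.0, -0.5]
grip_width: 0.044
```

Run:
```python
from h import *
st(); c,im=snap('side','s1'); v=im[:,:,::-1][130:330,230:470]; cv2.imwrite('pics/s1c.png',cv2.resize(v,(720,600)))
```

```text
t 10.68 tcp [440.4   2.2 177.8] jaw yaw-90 deg 4.2 x [ 0.001  0.    -1.   ] w 44.0 F [ 0.2  0.  -0.5]
```

View pics/s1c.png

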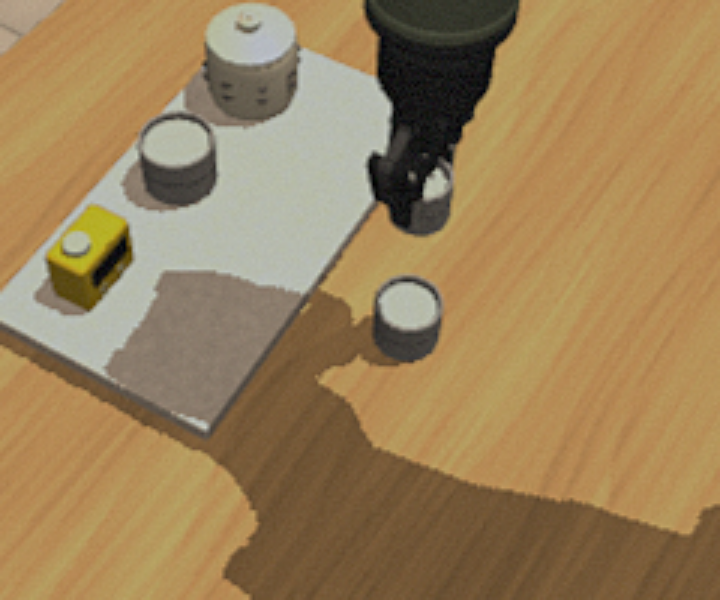

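The small tin is lifted clear and the middle tin stays in place. Carrying it to in front of the timer.

play_rows([
  [15,10,0,0,0,0,35],
  [35,24,0,0,0,0,35],
  [35,24,0,0,0,0,35],
  [35,24,0,0,0,0,35],
  [30,20,-10,0,0,0,35],
  [10,7,-35,0,0,0,35],
  [0,0,-40,0,0,0,35],
  [0,0,-25,0,0,0,35],
])

```text
clock: 11.72
position: [0.5994, 0.112, 0.0638]
tool_rot: [0.077, 1.567, -2.99]
force: [-0.3, -0.7, -0.2]
grip_width: 0.0441
```

play_rows([
  [0,0,-13,0,0,0,35],
  [0,0,-5,0,0,0,35],
  [0,0,-3,0,0,0,35],
  [0,0,-1,0,0,0,35],
  [0,0,0,0,0,0,35],
])

```text
clock: 12.35
position: [0.6008, 0.1115, 0.0466]
tool_rot: [-2.928, 1.569, 0.287]
force: [-1.7, 0.7, 5.2]
grip_width: 0.0439
```

Contact made; release and back off, then move over the middle tin at (440,2).

play_rows([
  [0,0,0,0,0,0,85],
  [0,0,0,0,0,0,85],
  [0,0,0,0,0,0,85],
  [0,0,25,0,0,0,85],
  [0,0,45,0,0,0,85],
  [0,0,50,0,0,0,85],
  [0,0,50,0,0,0,85],
  [-20,-10,50,0,0,0,85],
])

```text
clock: 13.35
position: [0.5804, 0.1017, 0.2668]
tool_rot: [-2.324, 1.57, 0.891]
force: [0.6, -0.3, 0.1]
grip_width: 0.0852
```

Run:
```python
from h import *
st(); c,im=snap('wrist','w5'); rim(c,im,(.601,.1115),.075,.023,f='z5')
```

```text
t 13.35 tcp [580.4 101.7 266.8] jaw yaw-90 deg 4.24 x [ 0.  0. -1.] w 85.2 F [ 0.6 -0.3  0.1]
circle [600.2 112.3] 36.7 ell [600.2 112.3] [72.5 73.2] want r 23.0
```

play_rows([
  [-20,-12,0,0,0,0,85],
  [-30,-22,0,0,0,0,85],
  [-30,-22,0,0,0,0,85],
  [-30,-22,0,0,0,0,85],
  [-20,-14,0,0,0,0,85],
  [-11,-7,0,0,0,0,85],
  [0,0,0,0,0,0,85],
])

```text
clock: 14.28
position: [0.4393, 0.0022, 0.2655]
tool_rot: [3.044, 1.57, -0.025]
force: [0.6, 1.2, 0.1]
grip_width: 0.0853
```

Run:
```python
from h import *
st(); c,im=snap('wrist','w6'); rim(c,im,(.440,.002),.05,.028,f='z6')
a=cv2.imread('pics/w5.png')
a=a[40:340,120:520]; a=cv2.resize(a,(533,400))
cv2.imwrite('pics/z56.png',cv2.resize(np.hstack([a,cv2.imread('pics/z6.png')]),(793,340)))
```

```text
t 14.28 tcp [439.3   2.2 265.5] jaw yaw-90 deg 4.18 x [ 0.001 -0.    -1.   ] w 85.3 F [0.6 1.2 0.1]
circle [440.5   3. ] 27.7 ell [440.5   3. ] [54.8 55.2] want r 28.0
```

View pics/z56.png

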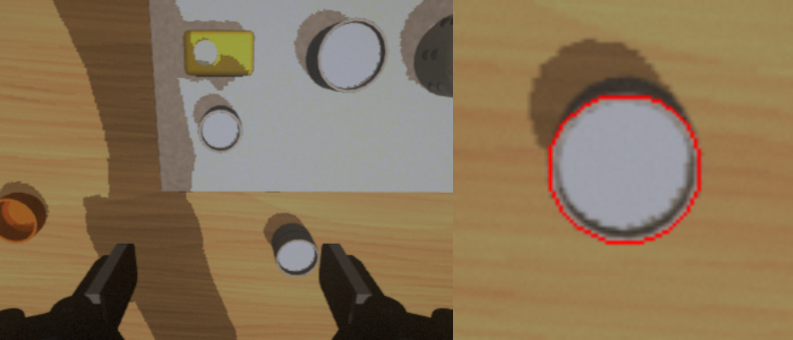

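The small tin stands in front of the timer. The middle tin measures (440.5, 3.0). Gripping it.

play_rows([
  [1,1,-40,0,0,0,85],
  [0,0,-50,0,0,0,85],
  [0,0,-50,0,0,0,85],
  [0,0,-50,0,0,0,85],
  [0,0,-37,0,0,0,85],
  [0,0,-20,0,0,0,85],
  [0,0,0,0,0,0,85],
  [0,0,0,0,0,0,50],
])

```text
clock: 15.32
position: [0.4409, 0.0037, 0.0187]
tool_rot: [-2.858, 1.57, 0.357]
force: [-0.3, 0.0, -0.1]
grip_width: 0.0693
```

play_rows([
  [0,0,0,0,0,0,45],
  [0,0,0,0,0,0,45],
  [0,0,0,0,0,0,45],
  [0,0,0,0,0,0,45],
  [0,0,0,0,0,0,45],
])

```text
clock: 15.95
position: [0.441, 0.0035, 0.0193]
tool_rot: [-3.033, 1.569, 0.182]
force: [-0.8, 0.2, 7.0]
grip_width: 0.0541
```

play_rows([
  [0,0,15,0,0,0,45],
  [0,0,40,0,0,0,45],
  [0,0,50,0,0,0,45],
  [0,0,40,0,0,0,45],
  [15,0,10,0,0,0,45],
  [30,-2,0,0,0,0,45],
  [35,-2,0,0,0,0,45],
  [30,-1,0,0,0,0,45],
])

```text
clock: 16.95
position: [0.5513, -0.0019, 0.175]
tool_rot: [-3.126, 1.569, 0.089]
force: [-0.8, 0.1, -1.1]
grip_width: 0.0537
```

Run:
```python
from h import *
st()
c=cam('wrist'); im=vision.grab_frame('wrist'); cv2.imwrite('pics/w7.png',im[:,:,::-1])
p=np.array(telemetry.observe()['position']); print('guess px (TCP axis at rim height, and foot)',proj(c,(p[0],p[1],p[2]-.018+.05)))
# large tin seen earlier: Hough-free read of ring in enlarged gray crops
K,R,t=cam('wrist')
crop=im[100:400,170:470,::-1]; a=cv2.resize(np.ascontiguousarray(crop),(600,600),interpolation=cv2.INTER_CUBIC); cv2.imwrite('pics/z7.png',a)
```

```text
t 16.95 tcp [551.3  -1.9 175. ] jaw yaw-90 deg 4.19 x [ 0.001  0.    -1.   ] w 53.7 F [-0.8  0.1 -1.1]
guess px (TCP axis at rim height, and foot) [322.94642484 285.08688842]
```

View pics/z7.png

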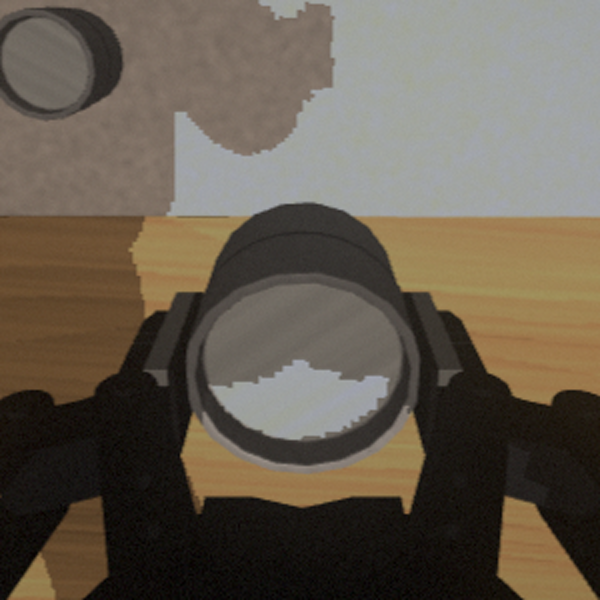

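The middle tin's rim is centred at pixel (321.5, 285.5) against a predicted (322.9, 285.1), so it is centred in the hand within 1 mm. Moving above the large tin.

play_rows([
  [25,-2,0,0,0,0,45],
  [35,-2,0,0,0,0,45],
  [35,-2,0,0,0,0,45],
  [25,0,0,0,0,0,45],
  [11,0,0,0,0,0,45],
  [0,0,0,0,0,0,45],
  [0,0,0,0,0,0,45],
])

```text
clock: 17.88
position: [0.6805, -0.0077, 0.1737]
tool_rot: [-0.037, 1.571, -3.105]
force: [0.3, -0.0, 0.4]
grip_width: 0.0536
```

play_rows([
  [0,0,-25,0,0,0,45],
  [0,0,-28,0,0,0,45],
  [0,0,-12,0,0,0,45],
  [0,0,0,0,0,0,45],
])

```text
clock: 18.38
position: [0.6808, -0.0077, 0.1082]
tool_rot: [-0.028, 1.57, -3.096]
force: [1.0, -0.1, -1.0]
grip_width: 0.0538
```

Run:
```python
from h import *
st(); c,im=snap('wrist','w8'); print(proj(c,(.6825,-.0079,.085)))
cv2.imwrite('pics/z8.png',cv2.resize(np.ascontiguousarray(im[150:400,195:445,::-1]),(600,600),interpolation=cv2.INTER_CUBIC))
```

```text
t 18.38 tcp [680.8  -7.7 108.2] jaw yaw-90 deg 4.21 x [-0.001 -0.    -1.   ] w 53.8 F [ 1.  -0.1 -1. ]
[322.61055199 234.26924756]
```

View pics/z8.png

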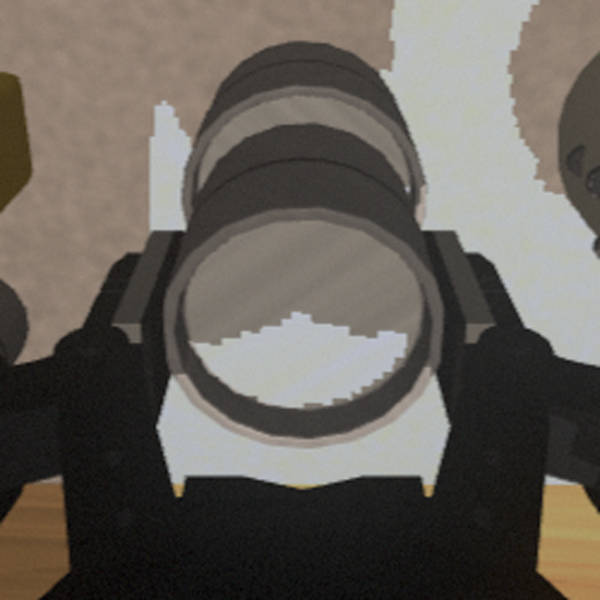

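Run:
```python
from h import *
c=cam('wrist')
ex=np.array([.9974,.0723])
for n,z,r,v in(('large far rim',.085,.033,150+86/2.4),('mid far foot side@4mm',.0892+.004,.028,150+123/2.4),('mid far rim',.0892+.05,.028,150+208/2.4),('mid near rim',.0892+.05,-.028,150+446/2.4)):
    for X in (.680,.682,.684):
        print(n,X,proj(c,(*(np.array([X,-.0078])+ex*r),z)).round(1),'seen v',round(v,1))
```

```text
large far rim 0.68 [322.2 189.3] seen v 185.8
large far rim 0.682 [322.5 186.2] seen v 185.8
large far rim 0.684 [322.7 183. ] seen v 185.8
mid far foot side@4mm 0.68 [322.3 201.5] seen v 201.2
mid far foot side@4mm 0.682 [322.5 198.3] seen v 201.2
mid far foot side@4mm 0.684 [322.8 195.1] seen v 201.2
mid far rim 0.68 [322.7 236.9] seen v 236.7
mid far rim 0.682 [323.  232.8] seen v 236.7
mid far rim 0.684 [323.4 228.6] seen v 236.7
mid near rim 0.68 [322.3 337.8] seen v 335.8
mid near rim 0.682 [322.6 334.6] seen v 335.8
mid near rim 0.684 [322.9 331.5] seen v 335.8
```

Seen in the same view, the large tin is at x=682.2 and the middle tin at about 680.4. Shift +1.8 mm and lower gently.

play_rows([
  [1.8,0,0,0,0,0,45],
  [0,0,0,0,0,0,45],
  [0,0,-3,0,0,0,45],
  [0,0,-3,0,0,0,45],
  [0,0,-2,0,0,0,45],
  [0,0,-2,0,0,0,45],
  [0,0,-1,0,0,0,45],
  [0,0,0,0,0,0,45],
])

```text
clock: 19.42
position: [0.683, -0.0077, 0.0972]
tool_rot: [0.03, 1.571, -3.038]
force: [-0.2, 0.7, -0.8]
grip_width: 0.0538
```

play_rows([
  [0,0,-1,0,0,0,45],
  [0,0,0,0,0,0,45],
])

```text
clock: 19.68
position: [0.6832, -0.0077, 0.0965]
tool_rot: [-2.991, 1.571, 0.224]
force: [-1.0, -0.4, 1.5]
grip_width: 0.054
```

Contact at z=96.5, the seated height. Release, retreat and head for the bowl.

play_rows([
  [0,0,0,0,0,0,85],
  [0,0,0,0,0,0,85],
  [0,0,0,0,0,0,85],
  [0,0,20,0,0,0,85],
  [0,0,45,0,0,0,85],
  [0,0,50,0,0,0,85],
  [0,0,45,0,0,0,85],
  [0,0,0,0,0,0,85],
])

```text
clock: 20.68
position: [0.6846, -0.0077, 0.2618]
tool_rot: [3.122, 1.564, 0.053]
force: [-0.2, -0.8, -0.6]
grip_width: 0.085
```

Run:
```python
from h import *
st(); c,im=snap('wrist','w9'); print(proj(c,(.6825,-.0079,.127)),proj(c,(.6825,-.0079,.085)))
a=cv2.resize(np.ascontiguousarray(im[60:260,220:420,::-1]),(400,400),interpolation=cv2.INTER_CUBIC)
c,im=snap('side','s9'); b=cv2.resize(np.ascontiguousarray(im[130:230,230:330,::-1]),(400,400),interpolation=cv2.INTER_CUBIC)
cv2.imwrite('pics/z9.png',np.hstack([a,b]))
```

```text
t 20.68 tcp [684.6  -7.7 261.8] jaw yaw-90 deg 4.19 x [ 0.007  0.    -1.   ] w 85.0 F [-0.2 -0.8 -0.6]
[321.76846503 189.66861527] [321.67784237 179.09321901]
```

View pics/z9.png

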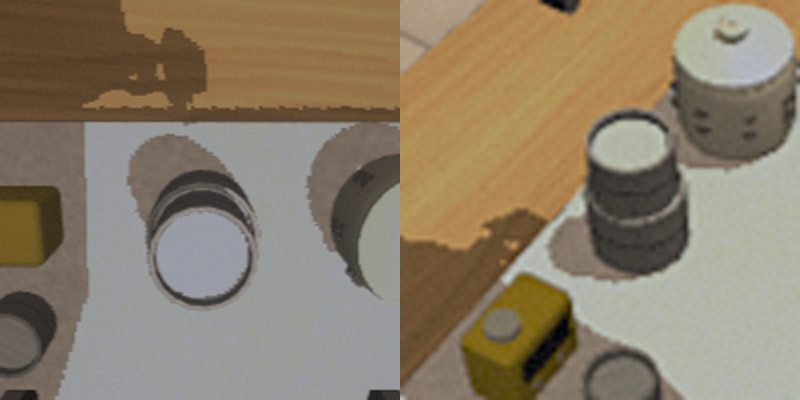

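play_rows([
  [-12,20,0,0,0,0,85],
  [-28,46,0,0,0,0,85],
  [-30,50,0,0,0,0,85],
  [-30,50,0,0,0,0,85],
  [-30,50,0,0,0,0,85],
  [-30,50,0,0,0,0,85],
  [-30,50,0,0,0,0,85],
  [-25,40,0,0,0,0,85],
])

```text
clock: 21.78
position: [0.4653, 0.3506, 0.2558]
tool_rot: [0.152, 1.57, -2.915]
force: [0.2, 0.1, -0.0]
grip_width: 0.0847
```

play_rows([
  [-10,17,0,0,0,0,85],
  [0,0,0,0,0,0,85],
  [0,0,0,0,0,0,85],
])

```text
clock: 22.15
position: [0.4586, 0.3641, 0.256]
tool_rot: [1.424, 1.57, -1.646]
force: [0.2, -0.3, 0.0]
grip_width: 0.0851
```

Run:
```python
from h import *
st(); c,im=snap('wrist','w10'); rim(c,im,(.458,.365),.036,.032,(3,130,40),(18,255,255),f='z10')
```

```text
t 22.15 tcp [458.6 364.1 256. ] jaw yaw-90 deg 4.13 x [-0.    -0.001 -1.   ] w 85.1 F [ 0.2 -0.3  0. ]
circle [455.8 365.8] 51.6 ell [455.8 365.7] [100.8 103. ] want r 32.0
```

View pics/z10.png

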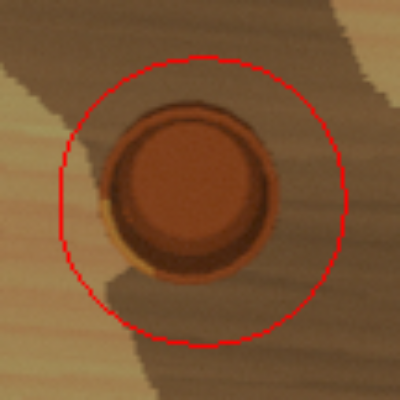

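The middle tin is seated concentric in the large one. The bowl's rim sits at crop x 103–278, y 103–285, which puts it at about (460, 368.5); the hull caught the wood, so I used the visible rim. Gripping the bowl.

play_rows([
  [1.5,4.3,-40,0,0,0,85],
  [0,0,-50,0,0,0,85],
  [0,0,-50,0,0,0,85],
  [0,0,-50,0,0,0,85],
  [0,0,-40,0,0,0,85],
  [0,0,-18,0,0,0,85],
  [0,0,-4,0,0,0,85],
  [0,0,0,0,0,0,70],
], grip_force=30)

```text
clock: 23.2
position: [0.4603, 0.3699, 0.0054]
tool_rot: [-2.504, 1.569, 0.711]
force: [0.4, -1.1, 0.6]
grip_width: 0.0703
```

play_rows([
  [0,0,0,0,0,0,55],
  [0,0,0,0,0,0,55],
  [0,0,0,0,0,0,55],
  [0,0,0,0,0,0,55],
  [0,0,0,0,0,0,55],
])

```text
clock: 23.82
position: [0.4604, 0.37, 0.0061]
tool_rot: [-2.568, 1.569, 0.647]
force: [-1.4, -1.3, 8.1]
grip_width: 0.0621
```

play_rows([
  [0,0,10,0,0,0,55],
  [0,0,30,0,0,0,55],
  [0,0,45,0,0,0,55],
  [0,0,50,0,0,0,55],
  [0,0,45,0,0,0,55],
  [0,0,10,0,0,0,55],
  [0,0,0,0,0,0,55],
])

```text
clock: 24.7
position: [0.4597, 0.3697, 0.1953]
tool_rot: [-2.531, 1.569, 0.684]
force: [-0.4, 0.2, -0.6]
grip_width: 0.0619
```

Run:
```python
from h import *
s=st(); c,im=snap('wrist','w11'); p=s['position']; print(proj(c,(p[0],p[1],p[2]+.031)))
cv2.imwrite('pics/z11.png',cv2.resize(np.ascontiguousarray(im[150:400,195:445,::-1]),(500,500),interpolation=cv2.INTER_CUBIC))
```

```text
t 24.7 tcp [459.7 369.7 195.3] jaw yaw-90 deg 4.2 x [ 0.001  0.001 -1.   ] w 61.9 F [-0.4  0.2 -0.6]
[322.40988964 289.41319048]
```

View pics/z11.png

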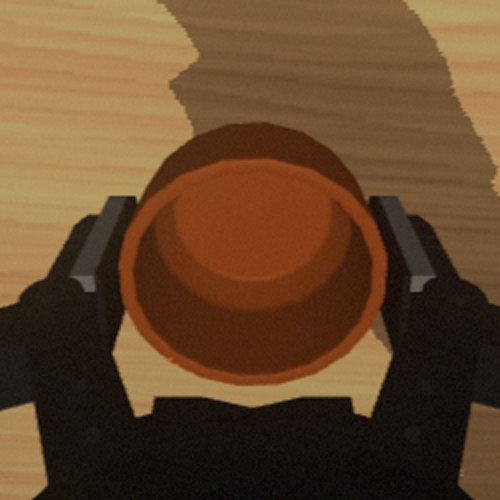

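The bowl is held level and centred, its rim at crop (253,271). Carrying it across to in front of the keeper at high clearance.

play_rows([
  [6,-25,0,0,0,0,55],
  [11.5,-46,0,0,0,0,55],
  [11.5,-46,0,0,0,0,55],
  [11.5,-46,0,0,0,0,55],
  [11.5,-46,0,0,0,0,55],
  [11.5,-46,0,0,0,0,55],
  [11.5,-46,0,0,0,0,55],
  [11.5,-46,0,0,0,0,55],
])

```text
clock: 25.75
position: [0.5456, 0.021, 0.193]
tool_rot: [0.023, 1.569, -3.045]
force: [0.2, -0.1, -1.4]
grip_width: 0.0621
```

play_rows([
  [11.5,-46,0,0,0,0,55],
  [11.5,-46,0,0,0,0,55],
  [11.5,-46,0,0,0,0,55],
  [7,-24,0,0,0,0,55],
  [0,0,0,0,0,0,55],
  [0,0,-20,0,0,0,55],
  [0,0,-40,0,0,0,55],
  [0,0,0,0,0,0,55],
])

```text
clock: 26.75
position: [0.5856, -0.1381, 0.1314]
tool_rot: [-0.296, 1.565, 2.92]
force: [-0.3, -0.3, -0.1]
grip_width: 0.0624
```

Run:
```python
from h import *
s=st(); c,im=snap('wrist','w12'); print(proj(c,(.6915,-.1331,.126)),proj(c,(.6915-.0419,-.1331-.003,.03)))
cv2.imwrite('pics/z12.png',im[:,:,::-1])
```

```text
t 26.75 tcp [ 585.6 -138.1  131.4] jaw yaw-90 deg 4.27 x [-0.006  0.001 -1.   ] w 62.4 F [-0.3 -0.3 -0.1]
[328.89557562  47.67104184] [325.47524114 123.6144449 ]
```

View pics/z12.png

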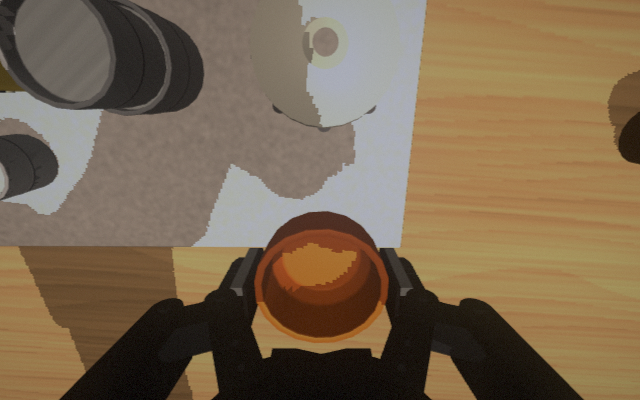

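The keeper's knob is seen at (325,41) against a predicted (329,48), so the keeper is within about 4 mm of the estimate and the bowl is lined up in front of it. Lowering.

play_rows([
  [1,-0.5,-25,0,0,0,55],
  [0,0,-35,0,0,0,55],
  [0,0,-20,0,0,0,55],
  [0,0,-8,0,0,0,55],
  [0,0,-4,0,0,0,55],
  [0,0,-2,0,0,0,55],
  [0,0,0,0,0,0,55],
])

```text
clock: 27.68
position: [0.5889, -0.14, 0.0408]
tool_rot: [2.928, 1.57, -0.14]
force: [-1.2, 0.4, -0.7]
grip_width: 0.0624
```

play_rows([
  [0,0,-1,0,0,0,55],
  [0,0,0,0,0,0,55],
])

```text
clock: 27.92
position: [0.5886, -0.1399, 0.0394]
tool_rot: [3.062, 1.571, -0.007]
force: [0.2, 0.2, 0.4]
grip_width: 0.0624
```

play_rows([
  [0,0,-1.5,0,0,0,55],
  [0,0,-1.5,0,0,0,55],
  [0,0,-0.5,0,0,0,55],
  [0,0,0,0,0,0,55],
])

```text
clock: 28.42
position: [0.5886, -0.1399, 0.0361]
tool_rot: [2.604, 1.571, -0.464]
force: [-3.4, 0.7, 7.3]
grip_width: 0.0624
```

Contact (7 N). Release, rise and back away, then take the final checks.

play_rows([
  [0,0,0,0,0,0,85],
  [0,0,0,0,0,0,85],
  [0,0,0,0,0,0,85],
  [0,0,20,0,0,0,85],
  [0,0,40,0,0,0,85],
  [0,0,50,0,0,0,85],
  [0,0,50,0,0,0,85],
  [0,0,50,0,0,0,85],
])

```text
clock: 29.42
position: [0.5883, -0.1399, 0.2491]
tool_rot: [2.982, 1.569, -0.086]
force: [0.1, -0.6, -0.0]
grip_width: 0.0852
```

play_rows([
  [-20,15,10,0,0,0,85],
  [-40,30,10,0,0,0,85],
  [-40,40,10,0,0,0,85],
  [-30,40,10,0,0,0,85],
  [-10,15,0,0,0,0,85],
  [0,0,0,0,0,0,85],
  [0,0,0,0,0,0,85],
])

```text
clock: 30.3
position: [0.4491, -0.0008, 0.286]
tool_rot: [2.546, 1.57, -0.523]
force: [-0.2, -0.2, 0.7]
grip_width: 0.0854
```

Run:
```python
from h import *
s=st(); c,im=snap('wrist','w13'); c2,im2=snap('side','s13'); v=np.ascontiguousarray(im[:,:,::-1])
S=np.array([.6326,-.012]);ex=np.array([.9974,.0723]);ey=np.array([-.0723,.9974])
for off,r,z in(((.05-.073,.125),.023,.075),((.05-.105,-.125),.032,.066),((.05,0),.028,.127)):
    p=S+ex*off[0]+ey*off[1]; pts=np.array([proj(c,(p[0]+r*np.cos(a),p[1]+r*np.sin(a),z)) for a in np.linspace(0,6.28,40)],np.int32)
    cv2.polylines(v,[pts],True,(0,0,255),1)
w=cv2.resize(np.ascontiguousarray(im2[120:280,210:390,::-1]),(310,276))
v=v[:276,60:560]
cv2.imwrite('pics/z13.png',np.hstack([v,w])[:, :800])
```

```text
t 30.3 tcp [449.1  -0.8 286. ] jaw yaw-90 deg 4.15 x [ 0. -0. -1.] w 85.4 F [-0.2 -0.2  0.7]
```

View pics/z13.png

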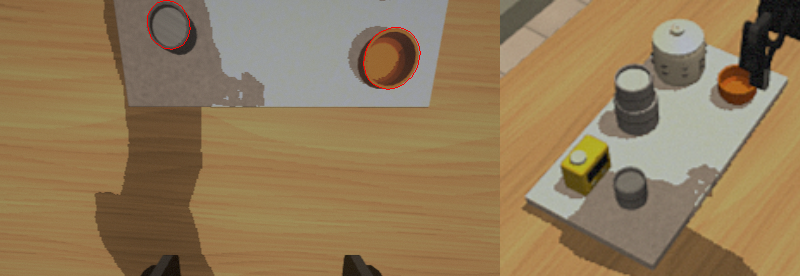

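The target circles drawn from the shelf frame lie on the small tin and bowl rims to within about 1–2 px. The side crop shows the middle tin seated in the large one and the gripper clear of everything. Handing in.

```bash
python3 -c "
from workcell import workorder; print(workorder.job_done())"
```

```text
the job is handed in; nothing more can be done
None
```

The shelf is set up and the job was handed in at about 30 s of robot time; `job_done()` reported no verdict. The large tin went between the keeper and timer, and the small tin was lifted out and set in front of the timer. The middle tin was seated in the large tin's rim, and the bowl was set in front of the keeper.

**Checks that agreed:**
- **Small tin and bowl:** in the last wrist view, both rims lie on their target circles within about 1–2 px, roughly 2 mm. The circles were drawn from the shelf frame.
- **Large and middle tins:** I read the large tin at about (682, −8) mm, its target. The middle tin touched down at the expected seated height and looked concentric afterwards.
- **Other items:** the last side view shows everything upright and the gripper clear. I saw no contact with the keeper, timer, bottle or mill, but did not re-measure them at the end.

**Checks that failed or disagreed:**
- **Rim fits:** the automatic fit took in the background for both tins on the shelf, the small tin in the stack, and the bowl. I read those rims by eye from enlarged crops instead.
- **Keeper position:** its knob appeared about 4–5 mm from the spot implied by the shelf. The lower front edge pointed the other way, so I used a value in between, well inside tolerance.
- **First side-view tin positions:** these were 5–12 mm off, and the close wrist views replaced them.

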